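# Check the three scales with their weights

### The job

Do the morning check of the scales: take the metal cup off the big bench scale and stand it upright on the steel tray, and stand the largest check weight upright in the middle of the big bench scale's platform, the medium one in the middle of the white portion scale's platform and the smallest in the middle of the little black pocket scale's platform, and leave them there. Set the weights down without dropping or knocking them over, and never rest a weight on a scale that is too small for it, as that would spoil the scale. Leave the little jar that stands among the weights where it is.

Things in the scene. Friction and masses are not known exactly. Their poses are not given: they have to be found in the camera images.
- weight_large_mid (a point): A polished stainless steel check weight, an upright cylinder with a neck and a knob on top. The largest (500 g): body 38 mm across and 47 mm high, knob 30 mm across, 69 mm high in all. The point is on its axis half-way up, 34.5 mm above its foot. Stands on the table.
- weight_medium_mid (a point): A polished stainless steel check weight, an upright cylinder with a neck and a knob on top. The medium one (200 g): body 28 mm across and 35 mm high, knob 22 mm across, 52 mm high in all. The point is on its axis half-way up, 26 mm above its foot. Stands on the table.
- weight_small_mid (a point): A polished stainless steel check weight, an upright cylinder with a neck and a knob on top. The smallest (50 g): body 18 mm across and 23 mm high, knob 14 mm across, 34 mm high in all. The point is on its axis half-way up, 17 mm above its foot. Stands on the table.
- cup_mid (a point): An open, straight-sided plain metal cup without a handle, 60 mm across, 70 mm high, wall 2 mm, about 60 to 130 g. It stands upright on the platform of the big bench scale, near its middle. The point is on its axis half-way up, 35 mm above its foot.
- bench_pan (a point): The biggest scale, a white bench scale with a steel platform 160 mm (x) by 190 mm (y). Platform top 50 mm above the table, display part no higher; the body reaches 155 mm from this point towards the display, 80 mm the other way, 100 mm to each side. Fixed, turned up to about 10 degrees. The point is the centre of the platform's top; z up, -x to the display, which faces the robot.
- portion_pan (a point): The middle-sized scale, a flat white portion scale with a white platform 118 mm (x) by 122 mm (y), 26 mm above the table; its body reaches 125 mm from this point towards the display, 65 mm the other way and 65 mm to each side. Fixed, turned up to about 10 degrees. The point is the centre of the platform's top; z up, -x to the display, which faces the robot.
- pocket_pan (a point): The smallest scale, a black pocket scale with a steel platform 66 mm (x) by 68 mm (y), 21 mm above the table; its body reaches 87 mm from this point towards the display, 38 mm the other way and 38 mm to each side. Fixed, turned up to about 10 degrees. The point is the centre of the platform's top; z up, -x to the display, which faces the robot.
- tray_floor (a point): A small steel tray, fixed on the table, turned up to about 7 degrees, 116 mm (x) by 146 mm (y) outside with a 3 mm wide rim whose top is 12 mm above the table. The point is the centre of its flat floor, 4 mm above the table; z is up.
- jar_mid (a point): A bystander: a small lidded jar with a paper label and a steel lid, 42 mm across, 58 mm high, standing among the weights; leave it alone. The point is on its axis half-way up.
- tub: A bystander: an open clear tub of filled pouches, fixed on the table, turned up to about 7 degrees, 124 mm (x) by 144 mm (y); tub and pouches reach no higher than 60 mm above the table. Its origin is the centre of its underside. It stands on the other side of the table from the tray.

How it is judged:
At the end, for the whole second after the job is handed in: Each weight stands upright, at rest, within 15 mm of the middle of its own platform: large on bench, medium on portion, small on pocket scale. The cup stands upright at rest on the tray floor, inside the rim. The jar is within 25 mm of its start. All released (horizontal distance between weight_large_mid and bench_pan below 0.015 m and z of weight_large_mid in the frame of bench_pan between 0.0305 and 0.0385 m and angle between each of weight_large_mid, weight_medium_mid, weight_small_mid, cup_mid's own z axis and vertical below 0.1 rad and linear speed of each of weight_large, weight_medium, weight_small, cup below 0.02 m/s and horizontal distance between weight_medium_mid and portion_pan below 0.015 m and z of weight_medium_mid in the frame of portion_pan between 0.022 and 0.03 m and horizontal distance between weight_small_mid and pocket_pan below 0.015 m and z of weight_small_mid in the frame of pocket_pan between 0.013 and 0.021 m and x of cup_mid in the frame of tray_floor between -0.035 and 0.035 m and y of cup_mid in the frame of tray_floor between -0.05 and 0.05 m and z of cup_mid in the frame of tray_floor between 0.03 and 0.04 m and distance of jar_mid from where it was at the start of the episode below 0.025 m); the robot touches nothing.
It fails at once if a weight is rested on a scale too small for it (large on portion or pocket, medium on pocket) (contact force between weight_large and portion_scale above 1.5 N or contact force between weight_large and pocket_scale above 1.5 N or contact force between weight_medium and pocket_scale above 1 N).
It fails at once if a weight is dropped from more than about 20 mm (faster than 0.6 m/s while no finger touches it) ((contact force between the fingers and weight_large below 0.05 N and linear speed of weight_large above 0.6 m/s) or (contact force between the fingers and weight_medium below 0.05 N and linear speed of weight_medium above 0.6 m/s) or (contact force between the fingers and weight_small below 0.05 N and linear speed of weight_small above 0.6 m/s)).
It fails at once if a weight is knocked over (angle between any of weight_large_mid, weight_medium_mid, weight_small_mid's own z axis and vertical above 0.8 rad).
It fails at once if the jar is knocked over or pushed away (angle between jar_mid's own z axis and vertical above 0.5 rad or distance of jar_mid from where it was at the start of the episode above 0.04 m).
It also fails if it takes over 128 s, if anything falls off the work surface, if the arm or the gripper's body presses on something with over 40 N, if the wrist force passes 120 N, or if a joint passes its speed limit or range.

### The arm

A 6-joint arm with a two-finger parallel gripper is mounted at the origin on the work surface. World frame = base frame: x ahead of the robot, y to its left, z up, the work surface at z = 0. Lengths are in m, angles in rad, forces in N, time in s.
With the tool pointing down it reaches from about 0.35 to 1 m from the base axis. Payload 7.1 kg.
Tool frame: the origin (TCP) lies between the finger pads; the fingertips stand 22 mm ahead of it and the grasp point (between the pads) lies 3 mm ahead of it; x points along the fingers, y is the direction in which the jaws open and shut, and the axes are right-handed (so a half turn about x gives the same grasp; the last joint's range is limited). The gripper opens to 85 mm and grips with 20 to 120 N. Pads are 22 mm wide; open, the fingers measure 114 mm over their backs; the gripper's body (76 mm by 85 mm) begins 54 mm behind the grasp point. The pads swing forward as they close: fully open they stand 13 mm farther back than shut.
Start: joints at [-1.139, 0.423, 1.63, -0, 1.089, -0.019], TCP at [0.272, -0.563, 0.253] pointing down, gripper open.
Joint ranges: [-3, 3], [-0.9, 2.11], [0.09, 2.58], [-1.31, 4.45], [0.11, 2.69], [-2.54, 2.54]. Speed limits (rad/s): [2.39, 2.39, 3.01, 3.14, 3.14, 3.14].

### API

Orientations are given as a rotation vector (axis times angle).
In Python, from rig import manip gives the robot as it stands. The module is installed in compiled form; this text tells all that it offers. Calls block until the motion is done:
- manip.move_to(position, orientation): joint-space move of the TCP to a pose.
- manip.servo_line(position, orientation=None, rate=0.15): straight line of the TCP; orientation=None keeps the orientation; rate is the mean speed in m/s.
- manip.set_joints(angles): joint-space move.
- manip.command_gripper(opening, f_grip=None): finger opening in m; f_grip is the grip in N (None keeps the last); returns when the fingers have stopped.
- manip.hold(seconds).
- manip.solve_ik(position, orientation): joint angles nearest the present ones, or None.
- manip.camera(name): name is "scene" or "top" or "wrist"; returns a dict with "image" (400x640x3 uint8, red, green, blue), "fx", "fy", "cx", "cy" (pixels), "cam_to_world" (4x4, takes a point from camera to world coordinates); the wrist camera has in their place "mount" (4x4, takes a point from camera to tool coordinates, whose origin is the TCP and whose axes are the tool frame's). Camera axes: x right, y down, z forward; pixel columns grow to the right and rows downward; lengths in m; the calibration is good to about 2 mm. The wrist camera is an equidistant fisheye: a pixel r from the principal point sees the ray r / f radians off the axis. A picture is of the moment at which its call begins: read the wrist's pose just before it. There is no depth.
A pose or a line that the arm cannot do raises manip.IKError and nothing moves.
- manip.sign_off(): hands the job in, once; it reports no verdict.
Readings, each from a call of its own:
- manip.get_time(): time.
- manip.get_joint_positions(): joint angles.
- manip.get_joint_vel(): joint speeds.
- manip.get_tau(): joint torques, N m.
- manip.get_position(): TCP position.
- manip.get_ee_rot(): TCP orientation.
- manip.get_contact_force(): force on the tool from outside, world axes, zero at the start.
- manip.get_torque(): the same for the moment, N m.
- manip.get_width(): finger opening in m.
Only numpy, scipy, OpenCV 4.12 (cv2) and the standard library are available. Lean on these libraries where they do the work, as an engineer would, in place of code of your own. Each camera call takes 0.05 s, during which the arm holds its last target.

## Working session

There is one attempt and no reset: what is moved stays moved. The work goes in short steps, each a Python script; the robot and the scene stay as the last script left them, time stands still between calls to the robot, and variables do not carry over. Pictures are saved under pics/ and viewed, and the job is handed in when it is done.

```bash
mkdir -p pics; ls; python3 - <<'E'
from rig import manip
import cv2,numpy as np
for n in ("scene","top","wrist"):
    p=manip.get_position(),manip.get_ee_rot()
    c=manip.camera(n)
    cv2.imwrite(f"pics/{n}0.png",c["image"][:,:,::-1])
    print(n,c["fx"],c["fy"],c["cx"],c["cy"]); print(np.round(c.get("cam_to_world",c.get("mount")),4)); print(p)
print(manip.get_time())
E
```

```text
pics
scene 449.13859237374425 449.13859237374425 327.63996394222556 201.98813007024475
[[ 0.6046  0.4467 -0.6594  1.1051]
 [ 0.7964 -0.3504  0.4929 -0.4579]
 [-0.0109 -0.8232 -0.5677  0.6001]
 [ 0.      0.      0.      1.    ]]
(array([ 0.27209538, -0.56207648,  0.25252146]), array([ 1.97159928,  0.45366268, -1.97222026]))
top 382.56841253064374 382.56841253064374 313.88939472400205 204.47602080124503
[[ 0.0057 -0.9922  0.1247  0.4158]
 [-1.     -0.0065 -0.0055  0.0041]
 [ 0.0063 -0.1247 -0.9922  0.8867]
 [ 0.      0.      0.      1.    ]]
(array([ 0.27211078, -0.56206971,  0.25253507]), array([ 1.97147691,  0.45378319, -1.97217052]))
wrist 309.70691628693146 309.70691628693146 316.95614631063495 202.38435578978422
[[-8.000e-04 -2.753e-01  9.613e-01 -1.211e-01]
 [ 1.000e+00 -3.000e-04  7.000e-04 -4.000e-04]
 [ 1.000e-04  9.613e-01  2.753e-01 -6.970e-02]
 [ 0.000e+00  0.000e+00  0.000e+00  1.000e+00]]
(array([ 0.27214373, -0.56210585,  0.25261489]), array([ 1.9715488 ,  0.45349251, -1.97207878]))
0.15
```

View pics/top0.png

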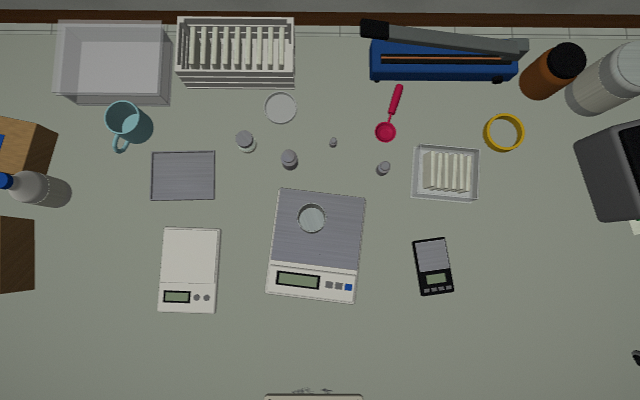

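View pics/scene0.png

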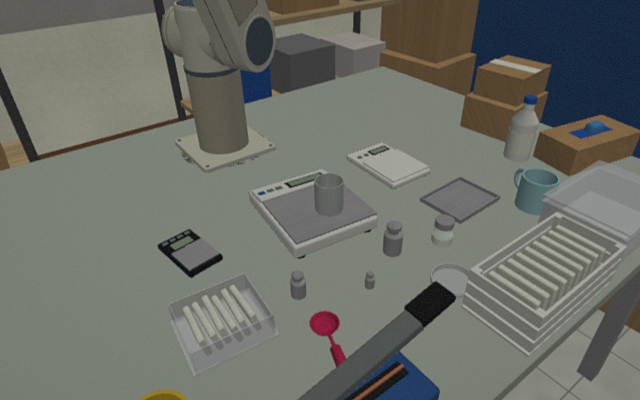

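View pics/wrist0.png

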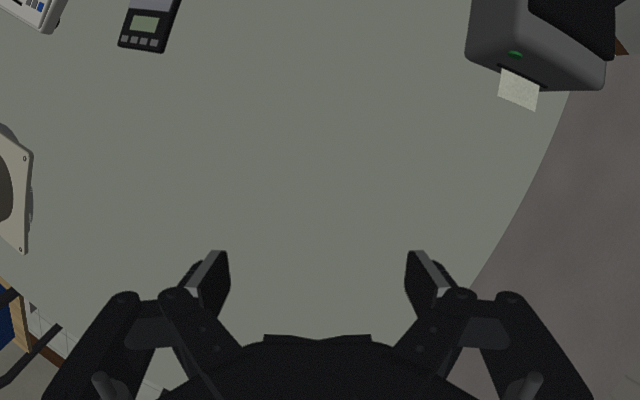

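The top view (x right = −y, rows down = −x) shows the jar at (246,140), large weight (289,158), small (333,142), medium (384,167), cup (312,218), tray (183,176), and scale platforms at about (318,228), (190,255) and (433,255). I'll enlarge it to measure.

```bash
python3 - <<'E'
import cv2
im=cv2.imread("pics/top0.png")
c=im[115:190,215:415]; cv2.imwrite("pics/top0_z1.png",cv2.resize(c,None,fx=4,fy=4,interpolation=cv2.INTER_CUBIC))
c=im[140:320,140:340]; cv2.imwrite("pics/top0_z2.png",cv2.resize(c,None,fx=3,fy=3,interpolation=cv2.INTER_CUBIC))
c=im[180:310,250:470]; cv2.imwrite("pics/top0_z3.png",cv2.resize(c,None,fx=3.6,fy=3.6,interpolation=cv2.INTER_CUBIC))
E
```

```text
(no output)
```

View pics/top0_z1.png

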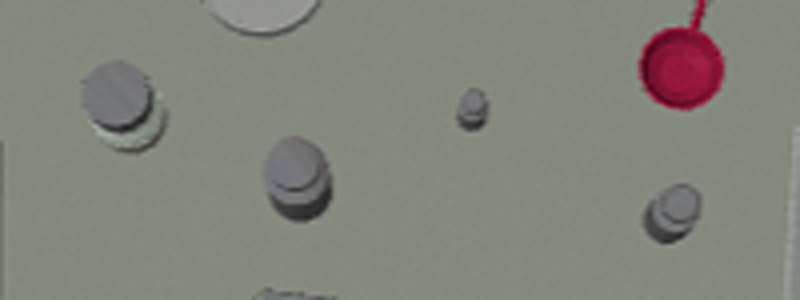

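View pics/top0_z2.png

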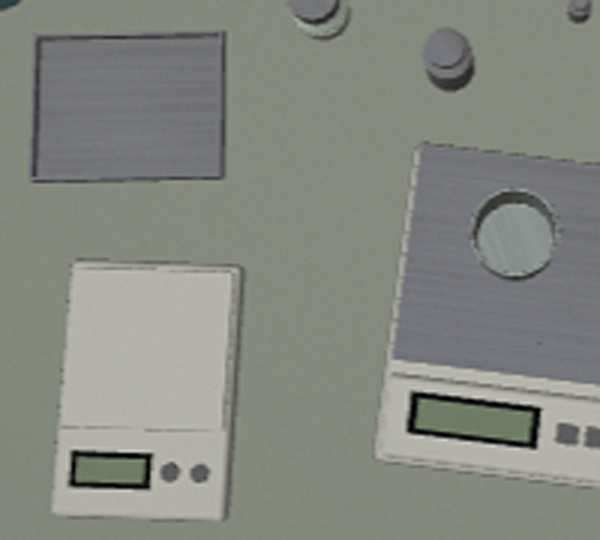

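View pics/top0_z3.png

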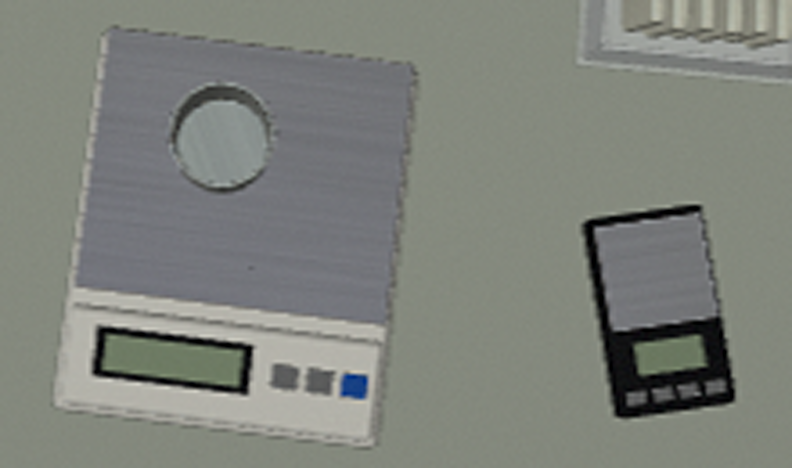

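```bash
cat > h.py <<'E'
import numpy as np,cv2
from scipy.spatial.transform import Rotation as R
from rig import manip
TOP=None
def ray_top(c,px,z):
    T=c["cam_to_world"]; px=np.atleast_2d(px).astype(float)
    d=np.c_[(px[:,0]-c["cx"])/c["fx"],(px[:,1]-c["cy"])/c["fy"],np.ones(len(px))]@T[:3,:3].T
    o=T[:3,3]; t=(z-o[2])/d[:,2]
    return o+d*t[:,None]
def wrist_ray(c,px,pose,z):
    p,rv=pose; M=c["mount"]; px=np.atleast_2d(px).astype(float)
    v=np.c_[(px[:,0]-c["cx"])/c["fx"],(px[:,1]-c["cy"])/c["fy"]]
    th=np.linalg.norm(v,axis=1); u=v/np.maximum(th,1e-9)[:,None]
    d=np.c_[u*np.sin(th)[:,None],np.cos(th)]
    Rm=R.from_rotvec(rv).as_matrix()
    d=d@M[:3,:3].T@Rm.T; o=Rm@M[:3,3]+p
    t=(z-o[2])/d[:,2]
    return o+d*t[:,None]
def wrist_proj(c,P,pose):
    p,rv=pose; Rm=R.from_rotvec(rv).as_matrix(); M=c["mount"]
    q=(np.atleast_2d(P)-p)@Rm; q=(q-M[:3,3])@M[:3,:3]
    r=np.hypot(q[:,0],q[:,1]); th=np.arctan2(r,q[:,2])
    return np.c_[c["cx"]+c["fx"]*th*q[:,0]/r,c["cy"]+c["fy"]*th*q[:,1]/r]
def down(yaw):
    # tool x down; tool y (jaw) along (cos yaw, sin yaw); z = x cross y
    x=np.array([0,0,-1.]); y=np.array([np.cos(yaw),np.sin(yaw),0]); z=np.cross(x,y)
    return R.from_matrix(np.c_[x,y,z]).as_rotvec()
def snap(n,name):
    pose=(np.array(manip.get_position()),np.array(manip.get_ee_rot()))
    c=manip.camera(n); cv2.imwrite(f"pics/{name}.png",c["image"][:,:,::-1]); return c,pose
E
python3 - <<'E'
from h import *
c=manip.camera("top")
def un(z,s,ox,oy): return (np.array(z,float)+.5)/s-.5+[ox,oy]
def quad(n,z,s,ox,oy,h):
    P=ray_top(c,un(z,s,ox,oy),h)[:,:2]
    e=[np.linalg.norm(P[i]-P[(i+1)%4]) for i in range(4)]
    x=(P[0]+P[1]-P[2]-P[3]); y=P[0]+P[3]-P[1]-P[2]
    print(n,P.mean(0).round(4),"edges",np.round(e,3),"yaw",np.degrees([np.arctan2(x[1],x[0]),np.arctan2(-y[0],y[1])]).round(1))
quad("bench",[(108,28),(415,66),(386,326),(76,290)],3.6,250,180,.05)
quad("portion",[(72,264),(234,268),(224,430),(60,428)],3,140,140,.026)
quad("pocket",[(596,225),(702,212),(718,319),(610,331)],3.6,250,180,.021)
quad("tray",[(36,34),(225,32),(224,179),(33,181)],3,140,140,.012)
for n,z,h in (("L",(297,164),.069),("S",(474,99),.034),("M",(680,205),.052),("jar",(118,95),.058)):
    print(n,ray_top(c,un(z,4,215,115),h)[0].round(4))
print("cup",ray_top(c,un((222,136),3.6,250,180),.12)[0].round(4))
print("startyaw",R.from_rotvec(manip.get_ee_rot()).as_matrix().round(3))
E
```

```text
bench [ 0.468 -0.01 ] edges [0.19  0.159 0.187 0.161] yaw [-6.4 -6.5]
portion [0.4082 0.2769] edges [0.121 0.119 0.12  0.121] yaw [-1.2 -0.7]
pocket [ 0.4117 -0.2669] edges [0.067 0.067 0.068 0.066] yaw [6.3 6.9]
tray [0.5928 0.3039] edges [0.147 0.116 0.146 0.116] yaw [2. 1.]
L [0.6259 0.0549 0.069 ]
S [ 0.6739 -0.044   0.034 ]
M [ 0.6085 -0.1578  0.052 ]
jar [0.6674 0.1558 0.058 ]
cup [0.4859 0.0049 0.12  ]
startyaw [[-0.     0.436 -0.9  ]
 [ 0.001 -0.9   -0.436]
 [-1.    -0.001 -0.   ]]
```

Platform sizes come out at their stated dimensions, so these measurements hold. Next I'll take the cup, checking it first with the wrist camera.

```bash
python3 - <<'E'
from h import *
manip.command_gripper(0.085,40)
manip.move_to([.486,.005,.24],down(0))
c,p=snap("wrist","w_cup")
print(p[0].round(4),manip.get_joint_positions(),manip.get_time())
th=np.linspace(0,2*np.pi,40)
im=cv2.imread("pics/w_cup.png")
for q in wrist_proj(c,np.c_[.486+.03*np.cos(th),.005+.03*np.sin(th),0*th+.12],p): cv2.circle(im,tuple(int(v) for v in q),1,(0,0,255),-1)
cv2.imwrite("pics/w_cup_o.png",im)
E
```

```text
[0.4862 0.0044 0.2401] [-1.55443744e-02  2.37367337e-01  1.94166667e+00 -1.11845608e-04
  9.62403549e-01 -1.41648582e-02] 2.6417
```

View pics/w_cup_o.png

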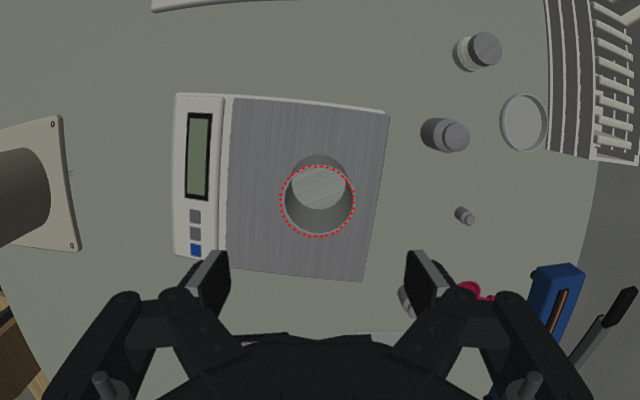

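The predicted rim circle (red, around (318,201)) lies right on the cup rim, so both cameras agree. Grasping.

```bash
python3 - <<'E'
from h import *
d=down(0)
manip.servo_line([.486,.005,.098],d,rate=.15)
print(manip.get_contact_force())
manip.command_gripper(0.05,25)
print("w",manip.get_width(),manip.get_contact_force(),manip.get_position())
manip.servo_line([.486,.005,.13],d,rate=.1)
c,p=snap("wrist","w_cup2")
print("w",manip.get_width(),manip.get_contact_force(),manip.get_time())
E
```

```text
[0.71900676 0.6471663  0.6660018 ]
w 0.06052079932323915 [-1.14649848 -0.4388891   4.8326104 ] [0.48659061 0.00498147 0.09898226]
w 0.060527086283997576 [-0.81160753  0.02025483 -0.11027655] 4.6083
```

View pics/w_cup2.png

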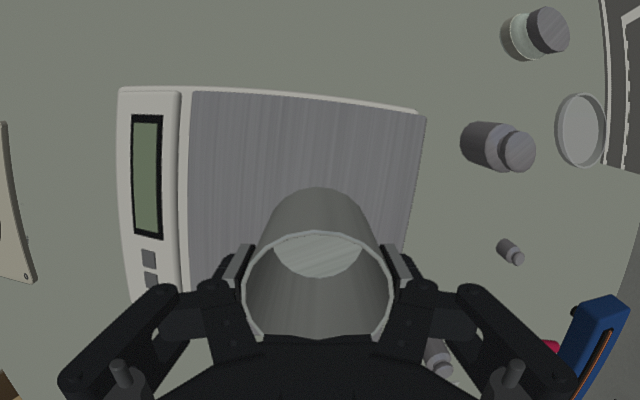

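The cup is held upright (60.5 mm, no residual contact). Taking it to the tray.

```bash
python3 - <<'E'
from h import *
d=down(0); t=[.593,.304]
manip.servo_line([.486,.005,.22],d,rate=.2)
manip.move_to(t+[.20],d)
manip.servo_line(t+[.070],d,rate=.15)
f0=manip.get_contact_force()
z=.070
while z>.048:
    z-=.002
    manip.servo_line(t+[z],d,rate=.04)
    f=manip.get_contact_force()
    if (f-f0)[2]>3: break
print("z",z,f0,f,manip.get_position())
manip.command_gripper(0.085)
manip.servo_line(t+[.2],d,rate=.2)
c,p=snap("top","t_cup"); print(manip.get_time())
cv2.imwrite("pics/t_cup_z.png",cv2.resize(cv2.imread("pics/t_cup.png")[110:320,120:400],None,fx=2.5,fy=2.5))
snap("scene","s_cup")
E
```

```text
z 0.05199999999999999 [-0.2416751   0.02868473 -0.16586286] [-1.62000643 -0.27582814  5.32158933] [0.59343378 0.30417341 0.0528592 ]
11.0
```

View pics/s_cup.png

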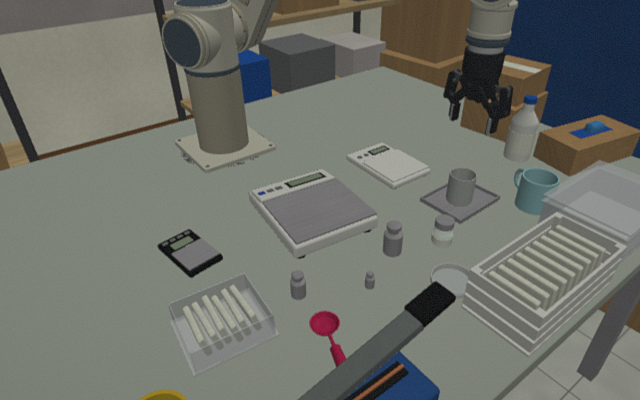

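View pics/t_cup_z.png

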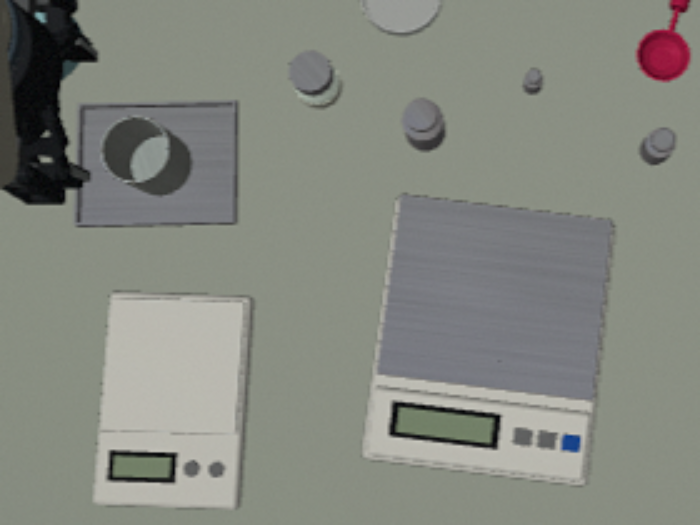

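The cup stands upright in the middle of the tray: scene (461,188), and inside the rim in the top view. Next is one wrist hover over the weights to check my three estimates.

```bash
python3 - <<'E'
from h import *
d=down(0)
manip.move_to([.626,-.03,.24],d)
c,p=snap("wrist","w_w")
th=np.linspace(0,2*np.pi,60)
im=cv2.resize(cv2.imread("pics/w_w.png"),None,fx=2,fy=2)
for (x,y),kr,h,br in (((.6259,.0549),.015,.069,.019),((.6739,-.044),.007,.034,.009),((.6085,-.1578),.011,.052,.014)):
  for r,z,col in ((kr,h,(0,0,255)),(br,0,(255,255,0))):
    for q in wrist_proj(c,np.c_[x+r*np.cos(th),y+r*np.sin(th),0*th+z],p): cv2.circle(im,tuple(int(v) for v in 2*q+.5),1,col,-1)
cv2.imwrite("pics/w_w_o.png",im[0:560,300:1060])
E
```

```text
(no output)
```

View pics/w_w_o.png

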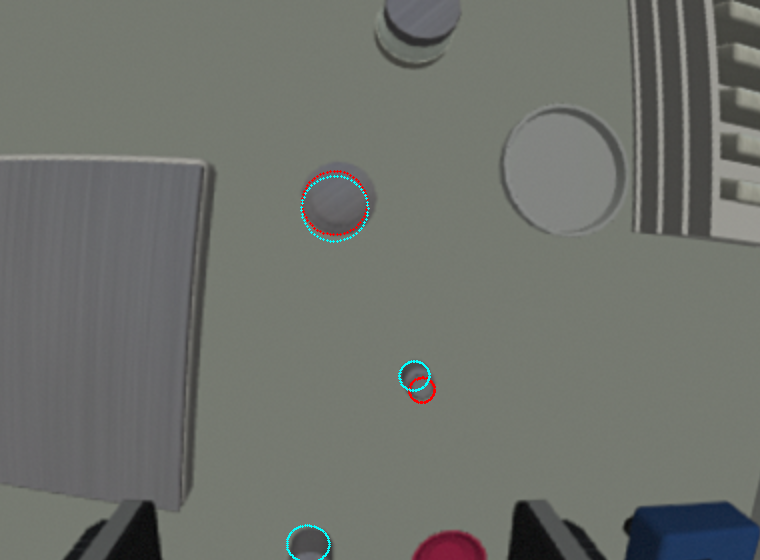

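```bash
python3 - <<'E'
from h import *
c=manip.camera("wrist");p=(np.array(manip.get_position()),np.array(manip.get_ee_rot()))
th=np.linspace(0,2*np.pi,90)
I=cv2.imread("pics/w_w.png")[70:130,290:350]
out=[cv2.resize(I,None,fx=6,fy=6,interpolation=cv2.INTER_CUBIC) for _ in range(2)]
for r,z,col in ((.015,.069,(0,0,255)),(.019,.047,(0,255,0)),(.019,0,(255,255,0))):
    for q in wrist_proj(c,np.c_[.6259+r*np.cos(th),.0549+r*np.sin(th),0*th+z],p): cv2.circle(out[1],tuple(int(v) for v in 6*(q-[290,70]+.5)-.5),1,col,-1)
cv2.imwrite("pics/w_w_L.png",np.hstack(out))
E
```

```text
(no output)
```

View pics/w_w_L.png

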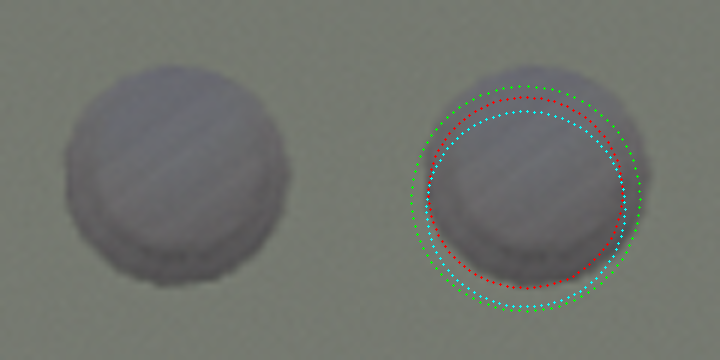

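The small and medium estimates fit. The large one's body circle sits about 2 px right and 4 px up of my prediction, so I'll check that against both views before grasping.

```bash
python3 - <<'E'
from h import *
c=manip.camera("wrist");p=(np.array(manip.get_position()),np.array(manip.get_ee_rot()))
L=wrist_ray(c,[290+178.5/6-.5,70+176.5/6-.5],p,.047)[0]; print("wrist",L)
t=manip.camera("top"); T=t["cam_to_world"]
th=np.linspace(0,2*np.pi,90)
I=cv2.imread("pics/top0.png")[135:180,265:315]
out=[cv2.resize(I,None,fx=7,fy=7,interpolation=cv2.INTER_CUBIC) for _ in range(2)]
for r,z,col in ((.015,.069,(0,0,255)),(.019,.047,(0,255,0)),(.019,0,(255,255,0))):
    P=np.c_[L[0]+r*np.cos(th),L[1]+r*np.sin(th),0*th+z]; q=(P-T[:3,3])@T[:3,:3]
    q=np.c_[t["cx"]+t["fx"]*q[:,0]/q[:,2],t["cy"]+t["fy"]*q[:,1]/q[:,2]]
    for k in q: cv2.circle(out[1],tuple(int(v) for v in 7*(k-[265,135]+.5)-.5),1,col,-1)
cv2.imwrite("pics/top_L.png",np.hstack(out))
E
```

```text
wrist [0.62792512 0.05867438 0.047     ]
```

View pics/top_L.png

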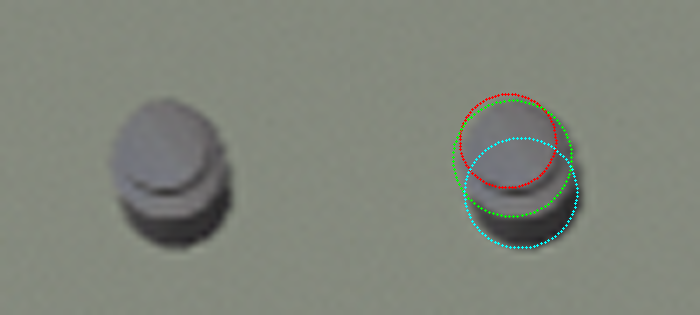

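Both views agree on about (0.627, 0.058). Picking the large weight.

```bash
python3 - <<'E'
from h import *
d=down(0); g=[.6272,.0578]
manip.command_gripper(0.065,70)
manip.move_to(g+[.15],d)
manip.servo_line(g+[.034],d,rate=.12)
print(manip.get_contact_force())
manip.command_gripper(0.02,70)
print("w",manip.get_width(),manip.get_contact_force(),manip.get_position())
manip.servo_line(g+[.06],d,rate=.06)
c,p=snap("wrist","w_L2")
print("w",manip.get_width(),manip.get_contact_force(),manip.get_time())
E
```

```text
[-0.00249122  0.28916906  0.7509732 ]
w 0.036791457245473246 [-0.66629643 -0.28184703  5.97574725] [0.62793743 0.05787852 0.0350887 ]
w 0.03645345747678996 [-0.12596093 -0.27284379 -5.09875989] 15.55
```

View pics/w_L2.png

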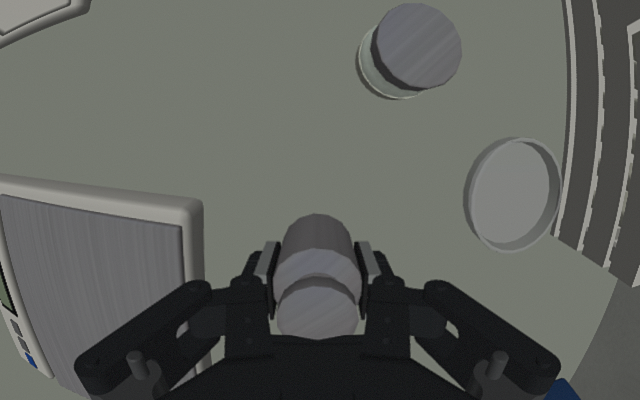

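The large weight is held upright (load 5.1 N, as expected). Placing it on the bench scale.

```bash
cat >> h.py <<'E'
def place(t,zc,d,lift=.2,thr=2.5,opening=.06,below=.004):
    t=list(t)
    manip.servo_line(t+[zc+.02],d,rate=.12)
    manip.hold(.2); f0=manip.get_contact_force(); z=zc+.008
    manip.servo_line(t+[z],d,rate=.06)
    while z>zc-below:
        z-=.001
        manip.servo_line(t+[z],d,rate=.02)
        f=manip.get_contact_force()
        if (f-f0)[2]>thr: break
    print("placed z",round(z,4),"exp",zc,"f",f0.round(2),f.round(2))
    manip.command_gripper(opening); manip.hold(.2)
    print("after",manip.get_contact_force().round(2),manip.get_width())
    manip.servo_line(t+[lift],d,rate=.15)
E
python3 - <<'E'
from h import *
d=down(0); t=[.468,-.010]
manip.servo_line([.6272,.0578,.16],d,rate=.15)
manip.move_to(t+[.16],d)
place(t,.084,d)
snap("scene","s_L"); print(manip.get_time())
c,p=snap("wrist","w_L3")
th=np.linspace(0,2*np.pi,60)
im=cv2.imread("pics/w_L3.png")
a=np.radians(-6.4);Rz=np.array([[np.cos(a),-np.sin(a)],[np.sin(a),np.cos(a)]])
s=np.linspace(-1,1,60)
rect=np.vstack([np.c_[.08*s,.095+0*s],np.c_[.08*s,-.095+0*s],np.c_[.08+0*s,.095*s],np.c_[-.08+0*s,.095*s]])@Rz.T+t
for P,col in ((np.c_[rect,np.full(240,.05)],(0,0,255)),(np.c_[t[0]+.019*np.cos(th),t[1]+.019*np.sin(th),0*th+.097],(0,255,0))):
    for q in wrist_proj(c,P,p): cv2.circle(im,tuple(int(v) for v in q+.5),1,col,-1)
cv2.imwrite("pics/w_L3o.png",im)
E
```

```text
placed z 0.084 exp 0.084 f [ 0.42  0.33 -4.86] [-4.54  0.13 13.59]
after [-0.21  0.3  -0.42] 0.05993409995387378
21.7917
```

View pics/w_L3o.png

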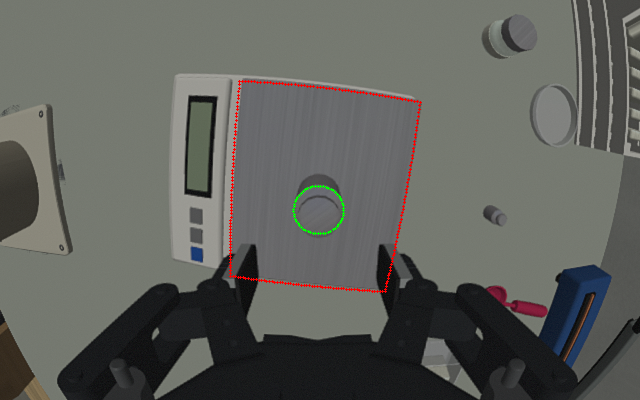

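View pics/s_L.png

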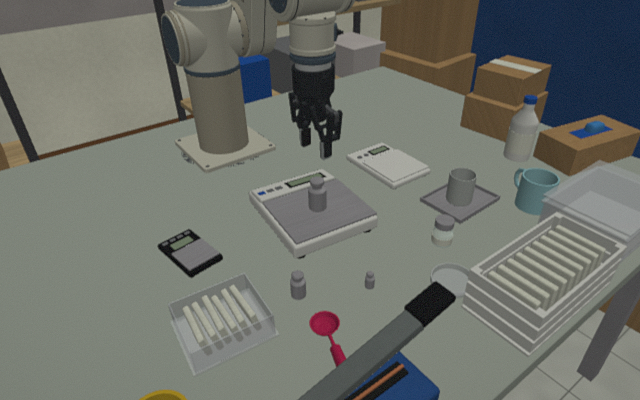

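The large weight stands mid-platform; the red platform outline matches and the weight is at wrist (318,210). Now the medium one.

```bash
python3 - <<'E'
from h import *
d=down(0); g=[.6085,-.1578]
manip.command_gripper(0.055,50)
manip.move_to(g+[.2],d)
c,p=snap("wrist","w_M0")
im=cv2.imread("pics/w_M0.png");th=np.linspace(0,2*np.pi,60)
for r,z,col in ((.011,.052,(0,0,255)),(.014,.035,(0,255,0)),(.014,0,(255,255,0))):
    for q in wrist_proj(c,np.c_[g[0]+r*np.cos(th),g[1]+r*np.sin(th),0*th+z],p): cv2.circle(im,tuple(int(v) for v in q+.5),0,col,-1)
cv2.imwrite("pics/w_M0o.png",cv2.resize(im[100:300,200:440],None,fx=3,fy=3))
E
```

```text
(no output)
```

View pics/w_M0o.png

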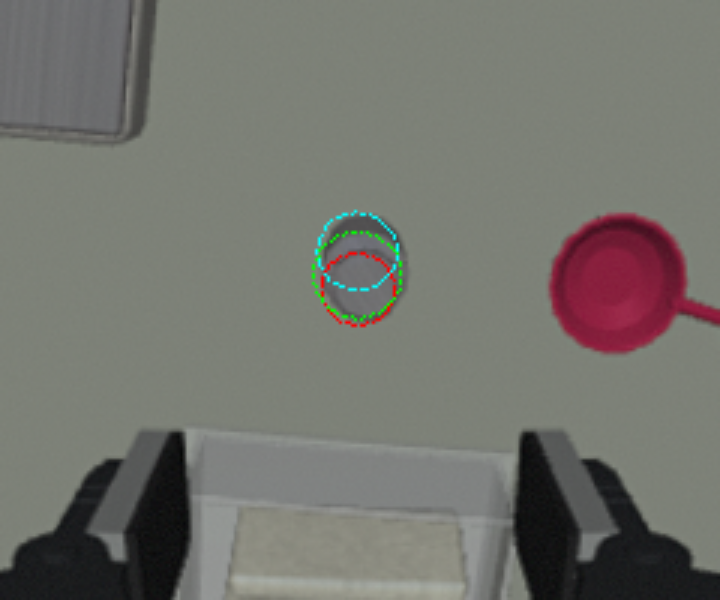

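The medium weight sits about 1.5 mm toward +x from my estimate. There is clearance to the spoon (at right) and the tub (below). Grasping.

```bash
python3 - <<'E'
from h import *
d=down(0); g=[.610,-.157]
manip.servo_line(g+[.030],d,rate=.12)
print(manip.get_contact_force())
manip.command_gripper(0.015,50)
print("w",manip.get_width(),manip.get_contact_force(),manip.get_position())
manip.servo_line(g+[.06],d,rate=.06)
c,p=snap("wrist","w_M2")
print("w",manip.get_width(),manip.get_contact_force(),manip.get_time())
E
```

```text
[ 0.48897652  0.10299133 -0.04304613]
w 0.026516169654298954 [-0.78914773 -0.27681791  5.83263316] [ 0.61040412 -0.15711517  0.03081798]
w 0.02662956792669106 [-0.62478283 -0.03645503 -1.84971856] 25.5833
```

View pics/w_M2.png

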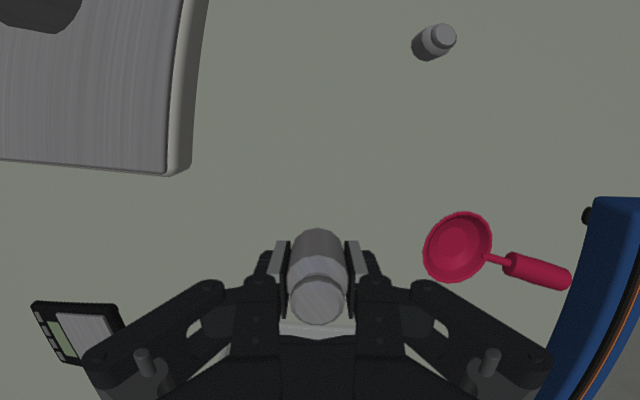

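The medium weight is held upright at wrist (318,290). I'll carry it high over the large weight to the portion scale and check the platform from above before lowering.

```bash
python3 - <<'E'
from h import *
d=down(0); t=[.408,.277]
manip.servo_line([.610,-.157,.25],d,rate=.25)
manip.move_to([.55,.06,.25],d)
manip.move_to(t+[.2],d)
c,p=snap("wrist","w_P0"); im=cv2.imread("pics/w_P0.png")
a=np.radians(-1);Rz=np.array([[np.cos(a),-np.sin(a)],[np.sin(a),np.cos(a)]]); s=np.linspace(-1,1,60)
rect=np.vstack([np.c_[.059*s,.061+0*s],np.c_[.059*s,-.061+0*s],np.c_[.059+0*s,.061*s],np.c_[-.059+0*s,.061*s]])@Rz.T+t
for q in wrist_proj(c,np.c_[rect,np.full(240,.026)],p): cv2.circle(im,tuple(int(v) for v in q+.5),1,(0,0,255),-1)
cv2.imwrite("pics/w_P0o.png",im); print(manip.get_position(),manip.get_time(),manip.get_width())
E
```

```text
[0.40939805 0.27634185 0.20036169] 28.475 0.02640937870861074
```

View pics/w_P0o.png

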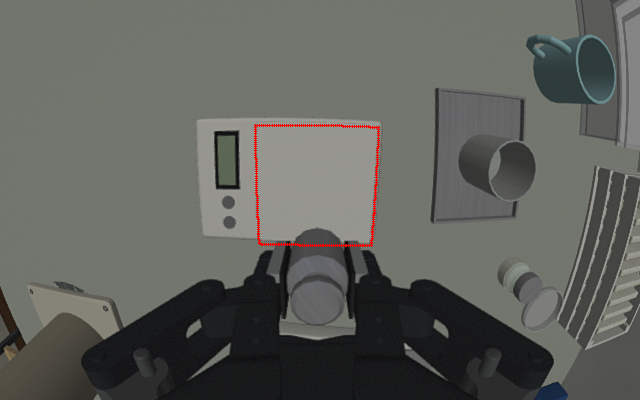

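The red outline sits on the portion scale's platform. Lowering.

```bash
python3 - <<'E'
from h import *
d=down(0); t=[.408,.277]
place(t,.056,d,opening=.05,below=.005)
c,p=snap("wrist","w_P1");snap("scene","s_P1"); print(manip.get_time())
im=cv2.imread("pics/w_P1.png"); th=np.linspace(0,2*np.pi,60)
for r,z,col in ((.011,.078,(0,0,255)),(.014,.061,(0,255,0))):
    for q in wrist_proj(c,np.c_[t[0]+r*np.cos(th),t[1]+r*np.sin(th),0*th+z],p): cv2.circle(im,tuple(int(v) for v in q+.5),0,col,-1)
cv2.imwrite("pics/w_P1o.png",im)
E
```

```text
placed z 0.056 exp 0.056 f [ 0.11  0.48 -2.13] [-2.84 -1.75  9.25]
after [ 0.25  0.17 -0.43] 0.049972280415487555
33.9667
```

View pics/w_P1o.png

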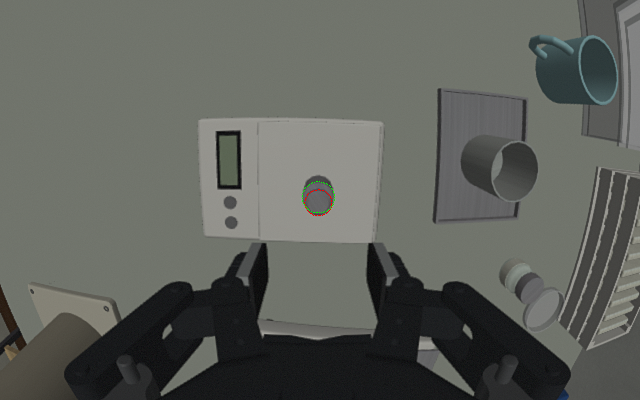

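The medium weight stands upright mid-platform at wrist (318,190). Now the small weight.

```bash
python3 - <<'E'
from h import *
d=down(0); g=[.6739,-.044]
manip.command_gripper(0.045,25)
manip.servo_line([.408,.277,.25],d,rate=.25)
manip.move_to([.55,.06,.25],d)
manip.move_to(g+[.17],d)
c,p=snap("wrist","w_S0")
im=cv2.imread("pics/w_S0.png");th=np.linspace(0,2*np.pi,60)
for r,z,col in ((.007,.034,(0,0,255)),(.009,.023,(0,255,0)),(.009,0,(255,255,0))):
    for q in wrist_proj(c,np.c_[g[0]+r*np.cos(th),g[1]+r*np.sin(th),0*th+z],p): cv2.circle(im,tuple(int(v) for v in q+.5),0,col,-1)
cv2.imwrite("pics/w_S0o.png",cv2.resize(im[100:300,200:440],None,fx=3,fy=3))
E
```

```text
(no output)
```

View pics/w_S0o.png

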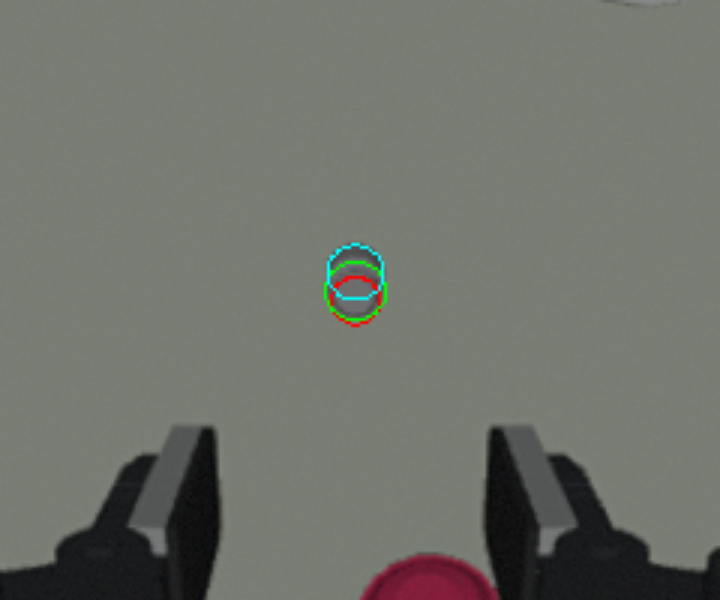

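The small weight matches the prediction exactly. Grasping low on the body and stopping the descent if anything touches.

```bash
python3 - <<'E'
from h import *
d=down(0); g=[.6739,-.044]
manip.servo_line(g+[.045],d,rate=.12)
manip.servo_line(g+[.028],d,rate=.04)
print(manip.get_contact_force(),manip.get_position())
manip.command_gripper(0.008,25)
print("w",manip.get_width(),manip.get_contact_force(),manip.get_position())
manip.servo_line(g+[.05],d,rate=.05)
c,p=snap("wrist","w_S2")
print("w",manip.get_width(),manip.get_contact_force(),manip.get_time())
E
```

```text
[0.1091645  0.32458338 0.54998848] [ 0.67379311 -0.04397417  0.02772422]
w 0.01698668436426821 [0.34291457 1.68509024 0.61316289] [ 0.67418028 -0.04400261  0.02833502]
w 0.016389071612691642 [ 0.31225601  0.21935168 -0.33900005] 39.125
```

View pics/w_S2.png

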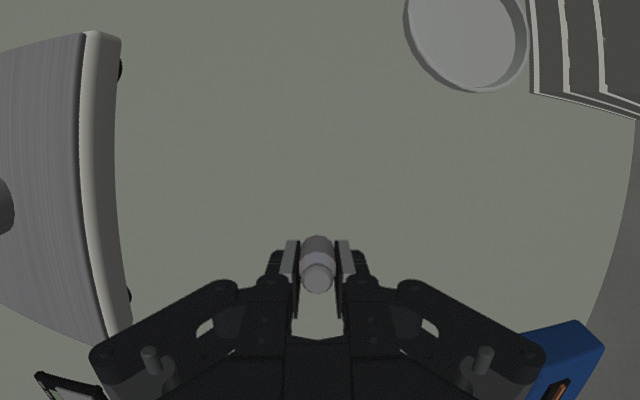

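```bash
python3 - <<'E'
from h import *
d=down(0); t=[.4117,-.2669]
manip.servo_line([.6739,-.044,.22],d,rate=.25)
manip.move_to(t+[.17],d)
c,p=snap("wrist","w_K0"); im=cv2.imread("pics/w_K0.png")
a=np.radians(6.6);Rz=np.array([[np.cos(a),-np.sin(a)],[np.sin(a),np.cos(a)]]); s=np.linspace(-1,1,60)
rect=np.vstack([np.c_[.033*s,.034+0*s],np.c_[.033*s,-.034+0*s],np.c_[.033+0*s,.034*s],np.c_[-.033+0*s,.034*s]])@Rz.T+t
for q in wrist_proj(c,np.c_[rect,np.full(240,.021)],p): cv2.circle(im,tuple(int(v) for v in q+.5),0,(0,0,255),-1)
cv2.imwrite("pics/w_K0o.png",im); print(manip.get_width(),manip.get_time())
E
```

```text
0.016715689369060812 41.3167
```

View pics/w_K0o.png

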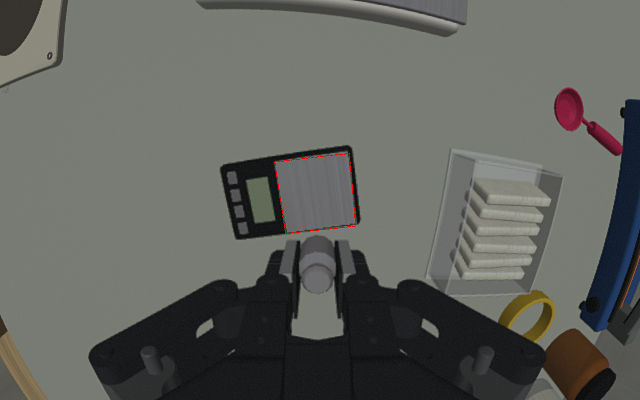

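The outline fits the pocket platform exactly. Lowering, then final checks from all cameras.

```bash
python3 - <<'E'
from h import *
d=down(0); t=[.4117,-.2669]
place(t,.049,d,opening=.04,below=.005,thr=1.5)
c,p=snap("wrist","w_K1")
cv2.imwrite("pics/w_K1z.png",cv2.imread("pics/w_K1.png")[100:300])
manip.move_to([.30,-.45,.25],d)
snap("scene","s_end");snap("top","t_end"); print(manip.get_time())
E
```

```text
placed z 0.049 exp 0.049 f [ 0.14  0.24 -0.2 ] [-0.8   0.11  3.9 ]
after [-0.02  1.29 -1.01] 0.04035607130414792
47.6
```

View pics/w_K1z.png

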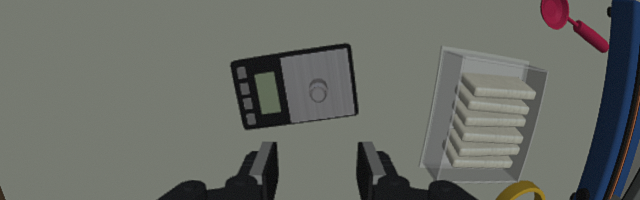

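View pics/s_end.png

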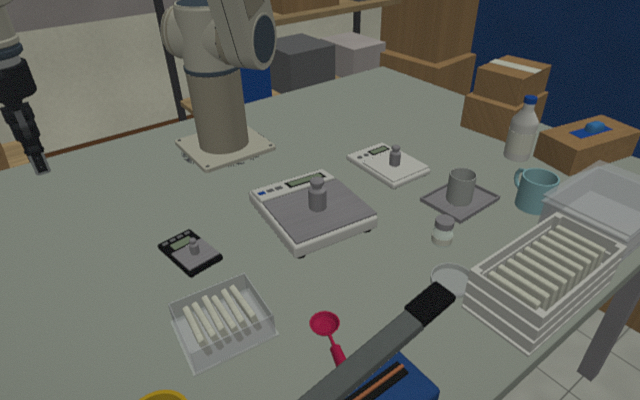

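View pics/t_end.png

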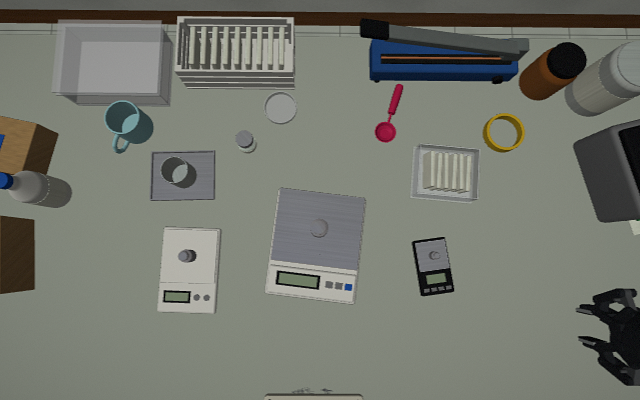

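All three weights stand centred and upright: top view (187,256), (319,228) and (435,256). The cup is on the tray, the jar is still at (246,140), and the arm is clear of everything. Handing in.

```bash
python3 - <<'E'
from rig import manip
print(manip.sign_off(),manip.get_time())
E
```

```text
the job is handed in; nothing more can be done
the job is handed in; nothing more can be done
```

The morning check is done and handed in at about 48 s of the 128 s allowed. The sign-off gives no verdict.

- **Cup:** it came off the bench scale and stands upright near the middle of the steel tray, inside the rim.
- **Weights:** the large one is on the bench scale, the medium on the portion scale and the small on the pocket scale. I lowered each until I felt contact, then released it.
- **Last checks:** the final scene, top and wrist pictures show every weight upright and by eye near the middle of its platform. The jar had not visibly moved, and the gripper was clear of everything.
- **Disagreements:** my first top-camera estimate for the large weight was about 4 mm off, and the medium one about 1.5 mm. I corrected both from the wrist camera before grasping. No check failed.

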